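# Fetch the dome stake from the back of the T-slot rail

### The arm

A 6-joint arm with a two-finger parallel gripper is mounted at the origin on a cart in front of the work surface, level with it; the furniture and walls round the work are solid. World frame = base frame: x ahead of the robot, y to its left, z up, the work surface at z = 0. Lengths are in mm, angles in rad, forces in N, time in s.
With the tool pointing down it reaches from about 250 to 725 mm from the base axis. Payload 4 kg.
Tool frame: the origin (TCP) lies between the finger pads, 19 mm behind the fingertips; this is the grasp point; z points along the fingers, y is the line along which they close (so a half turn about z gives the same grasp; the last joint's range is limited). The gripper opens to 85 mm and grips with 20 to 120 N. Pads are 22 mm wide; open, the fingers measure 114 mm over their backs; the gripper's body (76 mm by 85 mm) begins 54 mm behind the grasp point. The pads swing forward as they close: fully open they stand 13 mm farther back than shut.
Start: joints at [-1.124, 0.241, 0.005, 1.335, 0, 1.571], TCP at [216.039, -450.918, 250.006] pointing down, gripper open.
Joint ranges: [-2.72, 2.72], [-1.05, 1.87], [-1.09, 1.28], [-1.99, 2.15], [-1.42, 1.44], [-3.14, 3.14]. Speed limits (rad/s): [2.79, 2.79, 3.14, 3.14, 3.14, 3.14].

### API

Orientations are given as a unit quaternion [w, x, y, z].
In Python, from rig import arm, read_camera, camera_params gives the robot as it stands. The module is installed in compiled form; this text tells all that it offers.
- The arm moves only by the tool servo_tool, never from a script. Its argument "moves" is one flat list of numbers, 7 for each row, row after row: the shift along the tool's x, y, z in mm, then the turn, a rotation vector about the tool's x, y, z in degrees, then the opening in per cent of the stroke, from 0 (shut) to 100 (fully open). In form: [dx, dy, dz, rx, ry, rz, gripper, dx, dy, dz, rx, ry, rz, gripper, ...]. A call has 1 to 5 rows; each row is the pose to reach, as a shift and turn from the pose commanded when the call began, along the tool's axes at that moment; what a row does not reach only later rows make up. A row lasts 1/8 s, in which the tool goes at most 62.5 mm and 10.7 degrees, less where a joint would pass 70% of its speed; a pose out of reach is approached as far as the arm can. A call with a gripper value outside its range is refused whole. The fingers move at their own pace and stop on an object; "grip_force" is the grip in N (left out, the last holds). Time passes only in rows, so rows that repeat a pose let the fingers close. It gives the time, the measured TCP pose, the force, the opening and the grip force at its end, in the units of the state.
- arm.observe(): the state, without advancing time (a new reading comes with each control period).
- read_camera(name): name is "side" or "top"; returns the picture (480x640x3 uint8, red, green, blue); there is no depth.
- camera_params(name): a dict with "K" (3x3 intrinsics, pixels), "D" ([k1, k2, p1, p2, k3] as OpenCV has them; the pictures are not rectified), "T" (4x4, takes a point from camera to world coordinates). Camera axes: x right, y up, looking along -z (the intrinsics and any distortion apply to the point x, -y, -z); pixel columns grow to the right and rows downward; lengths in mm; the calibration is good to about 2 mm. A picture is of the moment at which its call begins. camera_params takes no time and is no camera call.
- arm.finish_job(): hands the job in; it is judged then, once.
The state is a dict: "t": time; "joint_positions": joint angles; "qd": joint speeds; "joint_torque": joint torques, N m; "eef_pos": TCP position; "orientation": TCP orientation; "force": force on the tool from outside, world axes, zero at the start; "torque": the same for the moment, N m; "finger_gap": opening from 0.0 (shut) to 1.0 (fully open); "finger_force": force on a finger pad.
Only numpy, scipy, OpenCV 4.12 (cv2) and the standard library are available. Lean on these libraries where they do the work, as an engineer would, in place of code of your own. Each camera call takes 0.05 s, during which the arm holds its last target. There are 200 camera calls.

### The job

I need the dome stake in the stake holder, but it sits at the back of the T-slot storage rail and the stakes can only be slid out at the rail's open front end. Slide the two stakes in front of it out and stand them on the cork mat, slide the dome stake fully home against the stop in the stake holder, then slide the other two back into the rail, each to the very place where it stood, so that the rear place stays free. Keep the stakes upright and do not shove the brush, the ring clamp or the burr block about.

Things in the scene. Friction and masses are not known exactly. Their poses are not given: they have to be found in the camera images.
- dome_stake: Steel stake, round domed top (64 mm high), rearmost in the rail. Origin: centre of the foot's underside; z up, x along its slot. All three stakes (0.3 to 0.5 kg): foot 40 (x) x 44 (y) x 9 mm, corners cut; neck 30 x 22 mm; body 36 x 36 mm from z = 21 mm up, gripped on its faces at y = +-18 mm, TCP at about z = 44 mm (here straight to 46 mm). Slot lips reach z = 18 mm: keep fingertips above.
- flat_stake: Steel stake with a plain flat square top, 36 x 36 mm, 62 mm high (a small anvil); foot, neck, body, origin and axes as on the dome stake, sides straight up to 54 mm. It starts at the front or the middle place of the rail, aligned with it. A half turn makes no difference to how a stake fits.
- grooved_stake: Steel creasing stake: the square top, 36 x 36 mm and 62 mm high, has three straight grooves 9, 6 and 4 mm wide along x; foot, neck, body, origin and axes as on the dome stake, sides straight up to 62 mm. It starts at the front or the middle place of the rail, aligned with it.
- stake_rail: Oiled bare aluminium T-slot rail, fixed, 226 x 90 mm. Origin: underside, on the slot line; x along the slot, open end at -x, stop at +x. Floor z = 6 mm; foot space 48 wide, 12 high; lips' gap 27 mm. Places (stake origin) x = -24, +24, +72 mm. Mouth x = -46 mm, flared guides (49 to 74 wide) to x = -73, flat apron to x = -116. Lift out or set down at x = -90 to -75 mm; slide in ~1 mm off the floor.
- stake_holder: Dark steel holder, fixed, 146 x 92 mm, with the same oiled T-slot for one stake. Origin: underside, on the slot line; x along the slot, open end at -x, stop at +x. Floor z = 12 mm. A stake fully home against the stop has its origin at x = +22 mm. Mouth x = -4 mm, flared guides to x = -31, flat apron to x = -74. Set down at x = -50 to -35 mm, slide in along x about 1 mm above the floor.
- cork_mat: Flat cork mat, fixed, 190 (x) x 120 (y) x 3 mm, on which the two stakes are parked. Origin: centre of its underside; top at z = 3 mm. There is room for both, one behind the other at about x = +45 and x = -45 mm.
- brass_brush: Bystander: brass-bristled brush with a wooden back, 16 x 170 x 25 mm (long along its y), lying loose on the bench; origin at the centre of its underside. Leave it.
- ring_clamp: Bystander: wedge-shaped wooden ring clamp, 27 x 128 x 23 mm (long along its y), lying loose on the bench; origin at the centre of its underside. Leave it.
- burr_box: Bystander: round wooden block 76 mm across with upright burrs, 67 mm high, standing loose at the back of the bench; origin at the centre of its underside. Leave it.
Mind the look-alikes: they are no part of the job. What is shaped like the flat_stake but purple, red or turquoise is not meant.

How it is judged (in metres and radians):
On the way, in this order (a step that is already met when the one before it is completed fails the run):
1. the flat and the grooved stake both stand released on the cork mat (x of flat_stake in the frame of cork_mat between -0.095 and 0.095 m and y of flat_stake in the frame of cork_mat between -0.06 and 0.06 m and z of flat_stake in the frame of cork_mat between -0.002 and 0.008 m and angle between each of flat_stake, grooved_stake's own z axis and vertical below 0.12 rad and linear speed of each of flat_stake, grooved_stake below 0.02 m/s and contact force between each of flat_stake, grooved_stake and the fingers below 0.2 N and x of grooved_stake in the frame of cork_mat between -0.095 and 0.095 m and y of grooved_stake in the frame of cork_mat between -0.06 and 0.06 m and z of grooved_stake in the frame of cork_mat between -0.002 and 0.008 m), for 0.2 s.
2. the dome stake is fully home in the stake holder and released (x of dome_stake in the frame of stake_holder between 0.014 and 0.028 m and y of dome_stake in the frame of stake_holder between -0.006 and 0.006 m and z of dome_stake in the frame of stake_holder between 0.007 and 0.017 m and angle between dome_stake's own z axis and vertical below 0.12 rad and angle between the x axis of dome_stake and the x axis of stake_holder, either way round below 0.15 rad and linear speed of dome_stake below 0.02 m/s and contact force between dome_stake and the fingers below 0.2 N), for 0.2 s.
At the end, for the whole second after the job is handed in: The dome stake is upright and in line in the holder's slot, foot on the floor, within 8 mm of fully home (6 mm across); the flat and the grooved stake are upright and in line in the rail, each within 15 mm of where it stood at the start; all are released and at rest (all of step 2 and distance of each of flat_stake, grooved_stake from where it was at the start of the episode below 0.015 m and angle between each of flat_stake, grooved_stake's own z axis and vertical below 0.12 rad and angle between the x axis of each of flat_stake, grooved_stake and the x axis of stake_rail, either way round below 0.15 rad and linear speed of each of flat_stake, grooved_stake below 0.02 m/s and contact force between each of flat_stake, grooved_stake and the fingers below 0.2 N); the robot touches nothing.
It fails at once if a stake is tipped over (angle between any of flat_stake, grooved_stake, dome_stake's own z axis and vertical above 0.6 rad).
It fails at once if the brush, the ring clamp or the burr block is shoved more than 40 mm (distance of any of brass_brush, ring_clamp, burr_box from where it was at the start of the episode above 0.04 m).
It also fails if it takes over 128 s, if anything falls off the work surface, if the arm or the gripper's body presses on something with over 40 N, if the wrist force passes 120 N, or if a joint passes its speed limit or range.

## Working session

There is one attempt and no reset: what is moved stays moved. The work goes in short steps, Python scripts to look and compute and a tool call to move; the robot and the scene stay as the last step left them, time stands still between calls to the robot, and variables do not carry over. Pictures are saved under pics/ and viewed, at most 14 in all, crops included, and the job is handed in when it is done.

Besides the shell and the picture viewer there is one more tool, called after "Call:" as a command line: name --argument value ..., lists and objects as JSON in quotes. servo_tool: Moves the arm, as the interface text tells. Its arguments: {"type":"object","properties":{"moves":{"type":"array","items":{"type":"number"}},"grip_force":{"type":"number"}},"required":["moves"]}

```bash
mkdir -p pics; python3 - <<'E'
from rig import arm, read_camera, camera_params
import cv2
for n in("top","side"):
    im=read_camera(n); cv2.imwrite(f"pics/{n}0.png",im[:,:,::-1])
    p=camera_params(n); print(n,p["K"],p["D"],p["T"])
s=arm.observe(); print(s)
E
```

```text
top [[504.76878968   0.         318.81472528]
 [  0.         504.76878968 233.5848989 ]
 [  0.           0.           1.        ]] [-0.08994219  0.          0.          0.          0.        ] [[-6.81550978e-02  9.74687230e-01 -2.12931179e-01  3.02602690e+02]
 [-9.97658728e-01 -6.77927553e-02  9.01134019e-03  1.58592902e+00]
 [-5.65195310e-03  2.13046818e-01  9.77025644e-01  1.16447616e+03]
 [ 0.00000000e+00  0.00000000e+00  0.00000000e+00  1.00000000e+00]]
side [[490.07654641   0.         318.72718577]
 [  0.         490.07654641 243.87303821]
 [  0.           0.           1.        ]] [-0.05753319  0.          0.          0.          0.        ] [[-9.47010689e-01  1.99360314e-01 -2.51845626e-01  2.95563523e+02]
 [-3.21159401e-01 -6.00478828e-01  7.32312649e-01  7.43559779e+02]
 [-5.23388726e-03  7.74390497e-01  6.32686308e-01  7.05722148e+02]
 [ 0.00000000e+00  0.00000000e+00  0.00000000e+00  1.00000000e+00]]
{'t': 0.1, 'joint_positions': array([-1.12400427e+00,  2.41359318e-01,  3.89240471e-03,  1.33521735e+00,
       -2.18821587e-06,  1.57077847e+00]), 'qd': array([ 0.00093968, -0.00128623,  0.00287663, -0.00213342,  0.00101801,
       -0.00077155]), 'joint_torque': array([-1.12380455e-04, -3.73138368e+01,  2.53009897e+01,  1.08516047e-02,
       -6.43834051e-05,  3.86673051e-06]), 'eef_pos': array([ 215.8115486 , -450.44903557,  249.20389529]), 'orientation': array([-9.20268517e-04,  9.75148296e-01,  2.21551143e-01, -2.10187299e-04]), 'force': array([-0.10306916,  0.24289943, -0.04106868]), 'torque': array([-0.00424504,  0.00962006, -0.0300682 ]), 'finger_force': 0.0, 'finger_gap': 0.9966397701715123}
```

View pics/top0.png

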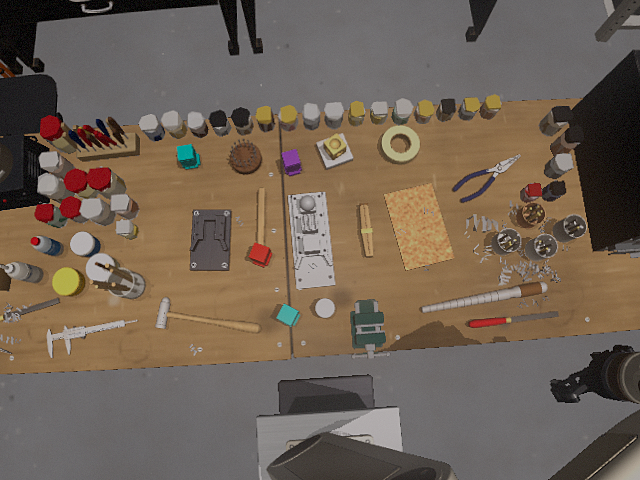

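View pics/side0.png

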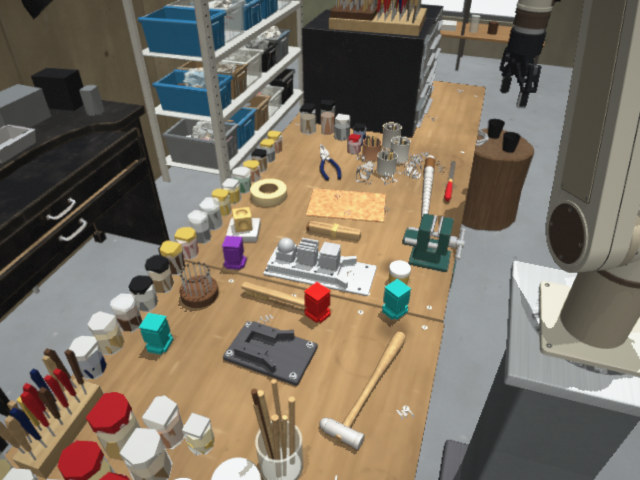

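The top view shows:
- the rail at about (311,240), with the dome at (307,203) and two metal stakes in front of it
- the holder at (210,240)
- the mat at (419,226)
- the brush at (260,225) and the clamp at (366,230)

The look-alikes are purple at (291,162), red at (260,254), and turquoise at (187,156) and (288,314). The stakes I want are the bare-metal ones in the rail. I'll check that in a close crop.

```bash
python3 - <<'E'
import cv2,numpy as np
t=cv2.imread("pics/top0.png"); s=cv2.imread("pics/side0.png")
a=cv2.resize(t[180:295,275:345],None,fx=5,fy=5,interpolation=cv2.INTER_CUBIC)[:575]
b=cv2.resize(t[200:280,180:240],None,fx=5,fy=5,interpolation=cv2.INTER_CUBIC)
c=np.zeros((600,800,3),np.uint8); c[:575,:350]=a; c[:400,360:660]=b
cv2.imwrite("pics/c1.png",c)
d=cv2.resize(s[225:385,215:385],None,fx=3.5,fy=3.5,interpolation=cv2.INTER_CUBIC)
cv2.imwrite("pics/c2.png",d)
E
```

```text
(no output)
```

View pics/c1.png

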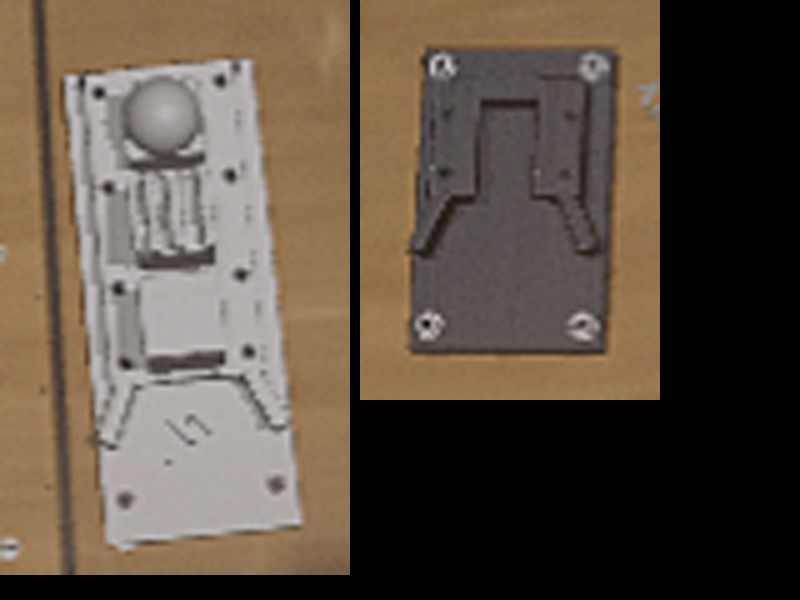

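View pics/c2.png

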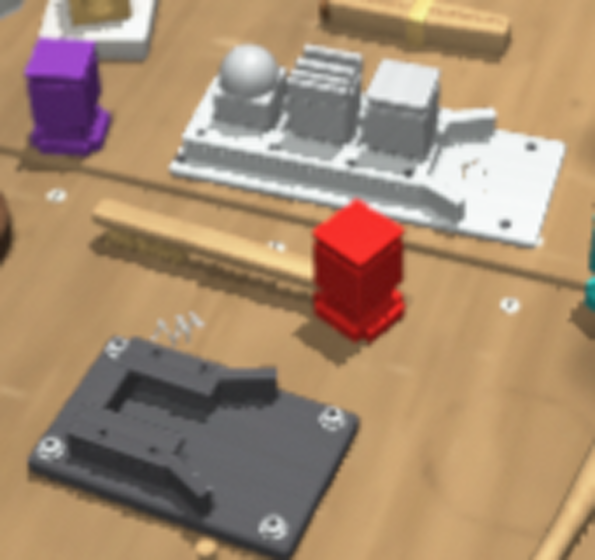

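The crops show the flat stake in front (crop 182,318, top pixel about 311,244), the grooved one in the middle and the dome at the rear. Both slots open toward the robot. Next I'll measure the poses.

```bash
cat > h.py <<'E'
import cv2,numpy as np
from rig import arm, read_camera, camera_params
P={n:camera_params(n) for n in("top","side")}
def ray(n,uv):
    p=P[n];uv=np.asarray(uv,float).reshape(-1,1,2)
    q=cv2.undistortPoints(uv,p["K"],np.array(p["D"])).reshape(-1,2)
    d=np.c_[q[:,0],-q[:,1],-np.ones(len(q))]@p["T"][:3,:3].T
    return p["T"][:3,3],d
def onz(n,uv,z):
    o,d=ray(n,uv); return o+d*((z-o[2])/d[:,2])[:,None]
def proj(n,X):
    p=P[n];X=np.asarray(X,float).reshape(-1,3)
    c=(X-p["T"][:3,3])@p["T"][:3,:3]; c[:,1:]*=-1
    return cv2.projectPoints(c.reshape(-1,1,3),np.zeros(3),np.zeros(3),p["K"],np.array(p["D"]))[0].reshape(-1,2)
def rect(mask,n,z):
    cs,_=cv2.findContours(mask.astype(np.uint8),cv2.RETR_EXTERNAL,cv2.CHAIN_APPROX_NONE)
    c=max(cs,key=cv2.contourArea); w=onz(n,c.reshape(-1,2),z)[:,:2].astype(np.float32)
    r=cv2.minAreaRect(w); return r
E
python3 - <<'E'
from h import *
t=cv2.imread("pics/top0.png"); hsv=cv2.cvtColor(t,cv2.COLOR_BGR2HSV); H,S,V=cv2.split(hsv)
def win(m,x0,x1,y0,y1):
    o=np.zeros_like(m);o[y0:y1,x0:x1]=m[y0:y1,x0:x1]; return cv2.morphologyEx(o.astype(np.uint8),cv2.MORPH_OPEN,np.ones((3,3)))
print("holder",rect(win((V<110)&(S<60),180,240,200,280),"top",12))
print("rail",rect(win((S<45)&(V>100),284,345,185,295),"top",6))
print("mat",rect(win((S>100)&(V>170),380,460,178,275),"top",3))
print("railfront",onz("top",[(296.4,288.6),(335,284.6),(288.4,195),(325.4,192)],6))
print("holder c",onz("top",[(193.6,209.4),(231,210),(190.4,270.4),(229,270.4)],12))
sc=lambda a:np.array(a)/5+[275,180]-0.4
print("flat",onz("top",sc([(138,278),(216,275),(225,352),(148,360)]),68))
print("groov",onz("top",sc([(132,172),(202,168),(212,248),(140,258)]),68))
E
```

```text
holder ((558.1141357421875, 246.59991455078125), (92.02490234375, 141.7631378173828), 85.56273651123047)
rail ((542.7421264648438, 10.722404479980469), (227.4404296875, 90.32776641845703), 1.9691110849380493)
mat ((559.1307373046875, -245.8858184814453), (188.5325164794922, 119.51934814453125), 9.916515350341797)
railfront [[429.56495932  51.10271131   6.        ]
 [432.67037549 -38.05404012   6.        ]
 [654.36165139  57.03434392   6.        ]
 [655.61408568 -31.76485718   6.        ]]
holder c [[633.1898827  284.10957549  12.        ]
 [625.29956571 194.7108121   12.        ]
 [487.27999658 293.88828124  12.        ]
 [481.32082053 203.88598453  12.        ]]
flat [[540.46357148  28.55952858  68.        ]
 [539.41960206  -6.1200692   68.        ]
 [504.43897806  -7.72858612  68.        ]
 [503.20703278  26.42274143  68.        ]]
groov [[589.20242799  28.27630775  68.        ]
 [588.8600578   -3.17952431  68.        ]
 [551.82125897  -5.17570872  68.        ]
 [549.49286825  27.11384615  68.        ]]
```

Call:
servo_tool --moves '[47,-28,8,0,0,5,100,94,-56,16,0,0,10,100,141,-84,24,0,0,15,100,188,-112,32,0,0,20,100,235,-140,40,0,0,23.64,100]' --grip_force 70

```text
t: 0.72
eef_pos: [368.0, -221.5, 209.5]
orientation: [-0.0, 1.0, 0.016, -0.0]
force: [1.2, 0.9, -0.3]
finger_gap: 1.002
finger_force: 0.0
```

```bash
python3 - <<'E'
from h import *
t=cv2.imread("pics/top0.png"); H,S,V=cv2.split(cv2.cvtColor(t,cv2.COLOR_BGR2HSV))
def edge(f,lo,hi,z,m):
    # per-row first/last mask pixels, line fit in world
    L=[];R=[]
    for r in range(lo,hi):
        c=np.flatnonzero(m[r,f[0]:f[1]])+f[0]; L.append((c[0]-.5,r)); R.append((c[-1]+.5,r))
    for e in(L,R):
        w=onz("top",e,z)[:,:2].astype(np.float32); l=cv2.fitLine(w,cv2.DIST_HUBER,0,.01,.01).ravel()
        l*=np.sign(l[0]) if 0 else 1; yaw=np.degrees(np.arctan(l[1]/l[0])); print(yaw, l[3]+(557-l[2])*l[1]/l[0])
edge((182,240),214,267,12,(V<110)&(S<70))
print('rail');edge((284,345),255,283,6,(S<45)&(V>100))
edge((284,345),200,283,6,(S<45)&(V>100))
E
```

```text
-4.1752014 291.68716
-4.1905365 200.04991
rail
1.9840899 56.179146
2.022765 -33.707092
2.0924485 56.3933
1.885207 -33.9584
```

Call:
servo_tool --moves '[32.5,-45.5,16,0,0,0,100,65,-91,32,0,0,0,100,97.5,-136.5,48,0,0,0,100,130,-182,64,0,0,0,100,162.2,-227.7,80,0,0,0,100]'

```text
t: 1.35
eef_pos: [522.4, 11.7, 129.1]
orientation: [0.0, 1.0, 0.017, -0.0]
force: [0.4, -1.8, 1.0]
finger_gap: 1.004
finger_force: 0.0
```

Call:
servo_tool --moves '[0,0,0,0,0,0,100,0,0,0,0,0,0,100]'

```text
t: 1.6
eef_pos: [521.0, 9.9, 129.4]
orientation: [0.0, 1.0, 0.017, -0.001]
force: [0.2, 0.3, 0.2]
finger_gap: 0.999
finger_force: 0.0
```

```bash
python3 - <<'E'
from h import *
a=read_camera("top")[:,:,::-1];b=read_camera("side")[:,:,::-1]
c=np.hstack([cv2.resize(a[160:300,260:380],(480,560),interpolation=cv2.INTER_CUBIC),cv2.resize(b[160:300,250:330],(320,560),interpolation=cv2.INTER_CUBIC)])
cv2.imwrite("pics/c3.png",c); print(arm.observe()["eef_pos"])
E
```

```text
[521.1732127    9.00157498 130.20520581]
```

View pics/c3.png

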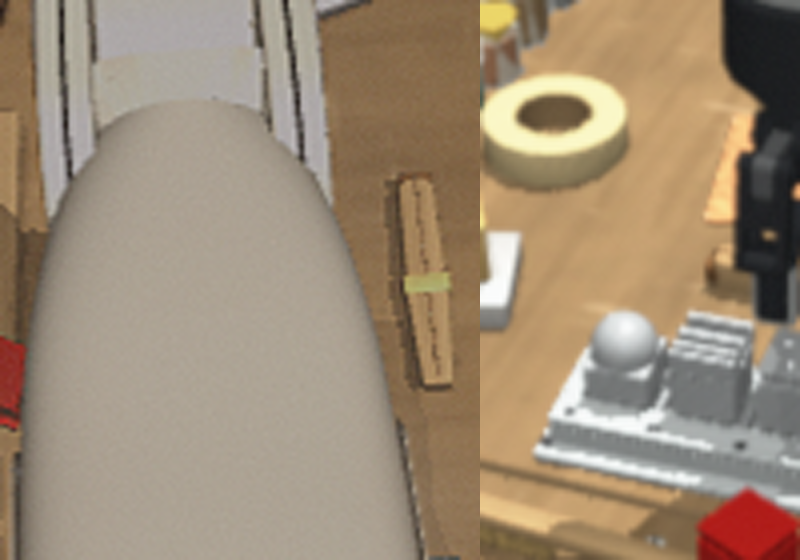

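The arm hides the rail in the top view. In the side view the fingers (crop about 770,300) stand over the flat stake. I'll descend and grip.

Call:
servo_tool --moves '[0,0,25,0,0,0,100,0,0,50,0,0,0,100,0,0,70,0,0,0,100,0,0,80,0,0,0,100,0,0,80,0,0,0,100]'

```text
t: 2.33
eef_pos: [521.3, 9.2, 50.0]
orientation: [0.0, 1.0, 0.016, -0.0]
force: [-0.2, -0.8, -0.1]
finger_gap: 1.0
finger_force: 0.0
```

Call:
servo_tool --moves '[0,0,0,0,0,0,30,0,0,0,0,0,0,30,0,0,0,0,0,0,30,0,0,0,0,0,0,30,0,0,0,0,0,0,30]'

```text
t: 2.95
eef_pos: [522.6, 10.1, 50.8]
orientation: [-0.0, 1.0, 0.017, 0.001]
force: [0.0, 0.3, 6.3]
finger_gap: 0.412
finger_force: 70.7
```

Call:
servo_tool --moves '[0,0,-1,0,0,0,30,-5,0,-1,0,0,0,30,-15,0,-1,0,0,0,30,-25,0,-1,0,0,0,30,-25,0,-1,0,0,0,30]'

```text
t: 3.58
eef_pos: [494.9, 9.1, 50.9]
orientation: [0.0, 1.0, 0.017, -0.001]
force: [-0.7, -0.1, 0.7]
finger_gap: 0.412
finger_force: 70.2
```

Call:
servo_tool --moves '[-12,0,0,0,0,0,30,-24,0,0,0,0,0,30,-34,0,0,0,0,0,30,-34,0,0,0,0,0,30,-34,0,0,0,0,0,30]'

```text
t: 4.2
eef_pos: [462.4, 8.0, 50.9]
orientation: [-0.0, 1.0, 0.017, -0.0]
force: [-0.8, 0.3, -0.6]
finger_gap: 0.415
finger_force: 70.1
```

Call:
servo_tool --moves '[0,0,-8,0,0,0,30,0,0,-25,0,0,0,30,0,0,-50,0,0,0,30,0,0,-75,0,0,0,30,0,0,-75,0,0,0,30]'

```text
t: 4.82
eef_pos: [464.8, 8.0, 127.9]
orientation: [-0.0, 1.0, 0.017, 0.002]
force: [0.6, -0.9, -3.8]
finger_gap: 0.409
finger_force: 70.2
```

```bash
python3 - <<'E'
from h import *
b=read_camera("side")[:,:,::-1]
cv2.imwrite("pics/c4.png",cv2.resize(b[100:350,200:480],None,fx=2.2,fy=2.2,interpolation=cv2.INTER_CUBIC)); s=arm.observe();print(s["eef_pos"],s["force"])
E
```

```text
[463.62369864   8.01483846 126.47458444] [-0.11407441  0.89294341 -3.2282092 ]
```

View pics/c4.png

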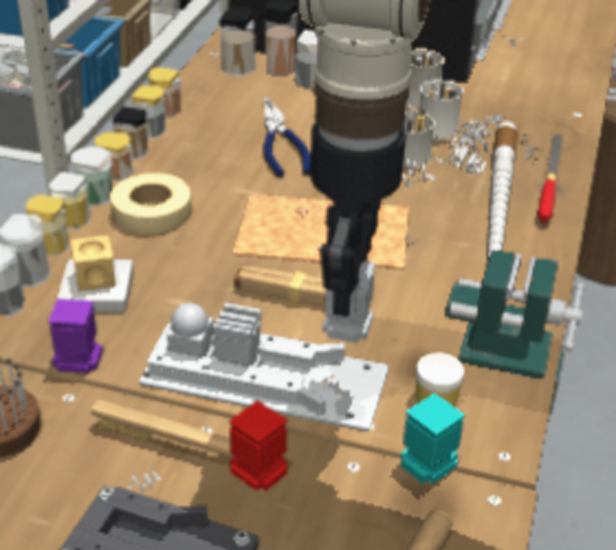

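The flat stake is held upright above the apron (crop 350,300), and the grooved and dome stakes haven't moved. I'll carry it to the far end of the mat.

Call:
servo_tool --moves '[16,30,0,0,0,0,30,45,85,0,0,0,0,30,73,140,0,0,0,0,30,102,195,0,0,0,0,30,132,250.7,0,0,0,0,30]'

```text
t: 5.5
eef_pos: [602.8, -238.8, 123.6]
orientation: [-0.001, 1.0, 0.017, -0.001]
force: [1.0, -0.1, -2.4]
finger_gap: 0.415
finger_force: 70.7
```

Call:
servo_tool --moves '[0,0,0,0,0,0,30,0,0,25,0,0,0,30,0,0,50,0,0,0,30,0,0,68,0,0,0,30,0,0,72,0,0,0,30]'

```text
t: 6.12
eef_pos: [601.2, -236.2, 51.5]
orientation: [-0.001, 1.0, 0.017, -0.002]
force: [-0.6, -0.5, -2.8]
finger_gap: 0.413
finger_force: 71.1
```

Call:
servo_tool --moves '[0,0,3,0,0,0,30,0,0,6.5,0,0,0,30,0,0,6.5,0,0,0,30]'

```text
t: 6.5
eef_pos: [603.3, -237.5, 48.0]
orientation: [0.0, 1.0, 0.017, 0.0]
force: [-0.0, 0.6, -3.2]
finger_gap: 0.409
finger_force: 71.1
```

```bash
python3 - <<'E'
from h import *
b=read_camera("side")[:,:,::-1]
cv2.imwrite("pics/c5.png",cv2.resize(b[100:260,270:430],None,fx=3,fy=3,interpolation=cv2.INTER_CUBIC)); s=arm.observe();print(s["eef_pos"],s["force"])
E
```

```text
[ 603.27173363 -237.52982641   48.11739624] [-1.09267206 -0.33222239 -3.47719312]
```

View pics/c5.png

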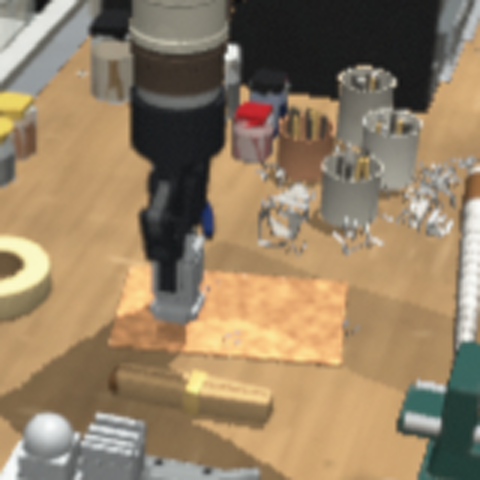

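The stake hangs just above the far part of the mat (crop 178,300), because its weight is still on the tool. I'll lower it a little more and release.

Call:
servo_tool --moves '[0,0,0.8,0,0,0,30,0,0,0.8,0,0,0,30]'

```text
t: 6.8
eef_pos: [603.4, -237.6, 47.9]
orientation: [0.0, 1.0, 0.017, 0.001]
force: [-1.9, 0.2, 3.0]
finger_gap: 0.412
finger_force: 71.6
```

Call:
servo_tool --moves '[0,0,0.5,0,0,0,30,0,0,0.5,0,0,0,30]'

```text
t: 7.05
eef_pos: [603.4, -237.6, 47.9]
orientation: [0.0, 1.0, 0.017, 0.001]
force: [-3.2, 0.6, 6.5]
finger_gap: 0.416
finger_force: 72.1
```

Call:
servo_tool --moves '[0,0,0,0,0,0,60,0,0,0,0,0,0,100,0,0,0,0,0,0,100,0,0,0,0,0,0,100,0,0,-20,0,0,0,100]'

```text
t: 7.68
eef_pos: [601.4, -236.8, 64.3]
orientation: [-0.001, 1.0, 0.017, -0.002]
force: [0.1, -0.0, 0.1]
finger_gap: 0.998
finger_force: 0.0
```

Call:
servo_tool --moves '[0,0,-25,0,0,0,100,0,0,-60,0,0,0,100,0,0,-63.8,0,0,0,100]'

```text
t: 8.05
eef_pos: [605.0, -238.2, 133.4]
orientation: [0.001, 1.0, 0.017, 0.003]
force: [-0.4, -1.0, 0.3]
finger_gap: 0.996
finger_force: 0.0
```

Call:
servo_tool --moves '[-3,-30,0,0,0,0,100,-8,-85,0,0,0,0,100,-14,-140,0,0,0,0,100,-20,-195,0,0,0,0,100,-25,-250.7,0,0,0,0,100]'

```text
t: 8.68
eef_pos: [568.4, 13.9, 128.9]
orientation: [-0.0, 1.0, 0.017, -0.001]
force: [0.6, -0.2, -0.7]
finger_gap: 1.0
finger_force: 0.0
```

Call:
servo_tool --moves '[0,0,0,0,0,0,100,0,0,0,0,0,0,100,0,0,25,0,0,0,100,0,0,50,0,0,0,100,0,0,70,0,0,0,100]'

```text
t: 9.3
eef_pos: [569.1, 10.2, 58.5]
orientation: [0.0, 1.0, 0.016, -0.001]
force: [-1.2, -0.2, 0.0]
finger_gap: 1.001
finger_force: 0.0
```

Call:
servo_tool --moves '[0,0,10,0,0,0,100,0,0,10,0,0,0,100,0,0,10,0,0,0,30,0,0,10,0,0,0,30,0,0,10,0,0,0,30]'

```text
t: 9.93
eef_pos: [570.2, 12.3, 51.1]
orientation: [0.0, 1.0, 0.017, 0.001]
force: [0.0, 0.3, -0.1]
finger_gap: 0.411
finger_force: 69.9
```

Call:
servo_tool --moves '[0,0,0,0,0,0,30,0,0,0,0,0,0,30]'

```text
t: 10.18
eef_pos: [570.2, 12.3, 50.9]
orientation: [0.0, 1.0, 0.017, 0.001]
force: [-0.0, -0.2, 6.0]
finger_gap: 0.41
finger_force: 70.8
```

Now I'll slide the grooved stake out by 107 mm, lift it, and carry it to the near park, which is at rail (-39, -263).

Call:
servo_tool --moves '[0,0,-1,0,0,0,30,-8,0,-1,0,0,0,30,-22,0,-1,0,0,0,30,-36,0,-1,0,0,0,30,-50,0,-1,0,0,0,30]'

```text
t: 10.8
eef_pos: [518.7, 10.7, 50.9]
orientation: [-0.0, 1.0, 0.017, 0.0]
force: [1.5, 0.1, 1.1]
finger_gap: 0.414
finger_force: 70.5
```

Call:
servo_tool --moves '[-14,0,0,0,0,0,30,-28,0,0,0,0,0,30,-44,0,0,0,0,0,30,-57,0,0,0,0,0,30,-57,0,0,0,0,0,30]'

```text
t: 11.42
eef_pos: [460.6, 8.7, 50.9]
orientation: [-0.0, 1.0, 0.017, -0.001]
force: [-2.1, -0.3, 3.2]
finger_gap: 0.413
finger_force: 70.6
```

Call:
servo_tool --moves '[0,0,0,0,0,0,30,0,0,-8,0,0,0,30,0,0,-30,0,0,0,30,0,0,-55,0,0,0,30,0,0,-75,0,0,0,30]'

```text
t: 12.05
eef_pos: [462.7, 8.6, 126.7]
orientation: [0.0, 1.0, 0.017, -0.0]
force: [1.4, 0.5, -4.2]
finger_gap: 0.414
finger_force: 70.1
```

Call:
servo_tool --moves '[4,25,0,0,0,0,30,13,80,0,0,0,0,30,22,135,0,0,0,0,30,32,195,0,0,0,0,30,41,250,0,0,0,0,30]'

```text
t: 12.68
eef_pos: [512.2, -241.9, 125.5]
orientation: [-0.0, 1.0, 0.017, -0.0]
force: [1.0, 1.7, -2.8]
finger_gap: 0.407
finger_force: 70.8
```

Call:
servo_tool --moves '[2,13,0,0,0,0,30,2,13,25,0,0,0,30,2,13,50,0,0,0,30,2,13,68,0,0,0,30,2,13,74,0,0,0,30]'

```text
t: 13.3
eef_pos: [513.1, -251.4, 50.1]
orientation: [-0.001, 1.0, 0.018, -0.002]
force: [0.2, 0.3, -3.6]
finger_gap: 0.414
finger_force: 71.3
```

Call:
servo_tool --moves '[0,0,2,0,0,0,30,0,0,4,0,0,0,30,0,0,5.5,0,0,0,30,0,0,5.5,0,0,0,30]'

```text
t: 13.8
eef_pos: [515.1, -253.0, 48.0]
orientation: [0.0, 1.0, 0.017, 0.001]
force: [-2.2, 1.3, 4.2]
finger_gap: 0.412
finger_force: 71.8
```

Call:
servo_tool --moves '[0,0,0,0,0,0,60,0,0,0,0,0,0,100,0,0,0,0,0,0,100,0,0,0,0,0,0,100,0,0,-15,0,0,0,100]'

```text
t: 14.42
eef_pos: [513.3, -252.2, 60.7]
orientation: [-0.001, 1.0, 0.017, -0.001]
force: [-0.2, -0.4, 1.1]
finger_gap: 1.003
finger_force: 0.0
```

Call:
servo_tool --moves '[0,0,-25,0,0,0,100,0,0,-60,0,0,0,100,0,0,-68.5,0,0,0,100]'

```text
t: 14.8
eef_pos: [516.3, -253.7, 133.7]
orientation: [0.001, 1.0, 0.017, 0.003]
force: [0.7, 0.2, 0.4]
finger_gap: 0.996
finger_force: 0.0
```

Call:
servo_tool --moves '[11,-27,0,0,0,0,100,33,-80,0,0,0,0,100,55,-132,0,0,0,0,100,77,-185,0,0,0,0,100,99,-237,0,0,0,0,100]'

```text
t: 15.42
eef_pos: [605.4, -10.8, 129.7]
orientation: [0.0, 1.0, 0.017, -0.0]
force: [1.3, -0.5, 0.7]
finger_gap: 1.004
finger_force: 0.0
```

```bash
python3 - <<'E'
from h import *
b=read_camera("side")[:,:,::-1]
a=read_camera("top")[:,:,::-1]
c=np.hstack([cv2.resize(a[165:285,370:470],(400,480),interpolation=cv2.INTER_CUBIC),cv2.resize(b[150:310,260:390],(390,480),interpolation=cv2.INTER_CUBIC)])
cv2.imwrite("pics/c6.png",c); s=arm.observe();print(s["eef_pos"],s["force"])
E
```

```text
[606.64696132  -6.88784266 129.56374245] [ 0.64799664 -0.34579793  0.17248472]
```

View pics/c6.png

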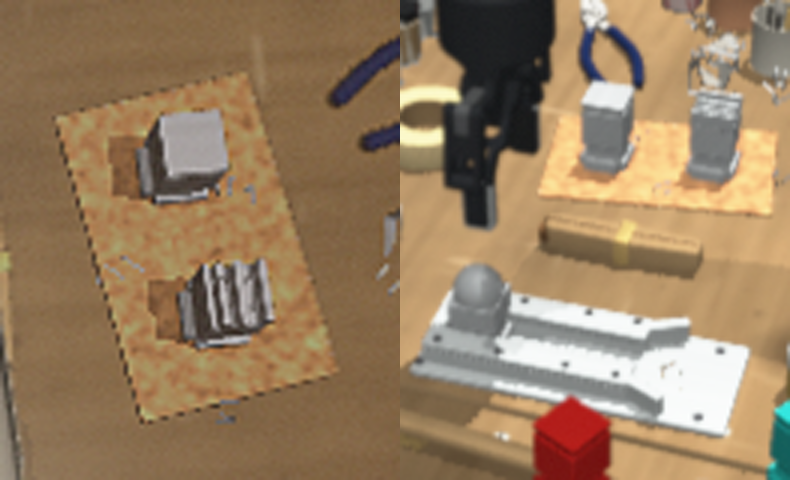

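Both stakes stand on the mat, at crop (190,155) and (230,305). Only the dome is left in the rail, so it's next.

Call:
servo_tool --moves '[7,-13,0,0,0,0,100,13,-26,0,0,0,0,100,13,-26,0,0,0,0,100,13,-26,0,0,0,0,100,13,-26,20,0,0,0,100]'

```text
t: 16.15
eef_pos: [618.8, 13.0, 111.8]
orientation: [0.0, 1.0, 0.016, 0.002]
force: [0.3, -0.4, 0.5]
finger_gap: 1.001
finger_force: 0.0
```

Call:
servo_tool --moves '[0,0,25,0,0,0,100,0,0,48,0,0,0,100,0,0,60,0,0,0,100,0,0,60,0,0,0,100,0,0,60,0,0,0,100]'

```text
t: 16.77
eef_pos: [618.1, 13.7, 51.0]
orientation: [0.0, 1.0, 0.017, 0.001]
force: [-0.1, 0.6, 0.3]
finger_gap: 0.998
finger_force: 0.0
```

Call:
servo_tool --moves '[0,0,0,0,0,0,30,0,0,0,0,0,0,30,0,0,0,0,0,0,30,0,0,0,0,0,0,30,0,0,0,0,0,0,30]'

```text
t: 17.4
eef_pos: [618.0, 13.9, 50.8]
orientation: [0.0, 1.0, 0.017, 0.001]
force: [-0.1, -0.4, 4.6]
finger_gap: 0.4
finger_force: 72.3
```

Call:
servo_tool --moves '[0,0,-1,0,0,0,30,-8,0,-1,0,0,0,30,-22,0,-1,0,0,0,30,-37,0,-1,0,0,0,30,-52,0,-1,0,0,0,30]'

```text
t: 18.02
eef_pos: [564.5, 12.2, 50.8]
orientation: [-0.0, 1.0, 0.017, -0.0]
force: [1.0, 0.2, -0.0]
finger_gap: 0.4
finger_force: 71.8
```

Call:
servo_tool --moves '[-15,0,0,0,0,0,30,-30,0,0,0,0,0,30,-45,0,0,0,0,0,30,-60,0,0,0,0,0,30,-75,0,0,0,0,0,30]'

```text
t: 18.65
eef_pos: [489.3, 9.6, 50.8]
orientation: [-0.0, 1.0, 0.017, -0.0]
force: [2.0, 0.3, 0.2]
finger_gap: 0.402
finger_force: 71.8
```

Call:
servo_tool --moves '[-15,0,0,0,0,0,30,-28,0,0,0,0,0,30,-28,0,0,0,0,0,30,-28,0,-8,0,0,0,30,-28,0,-30,0,0,0,30]'

```text
t: 19.27
eef_pos: [461.0, 8.6, 80.0]
orientation: [-0.0, 1.0, 0.017, -0.002]
force: [-0.2, 0.7, -4.6]
finger_gap: 0.401
finger_force: 71.1
```

Call:
servo_tool --moves '[0,0,-25,0,0,0,30,0,0,-45,0,0,0,30,0,0,-45,0,0,3,30,0,0,-45,0,0,6.15,30,0,0,-45,0,0,6.15,30]'

```text
t: 19.9
eef_pos: [460.3, -16.5, 124.7]
orientation: [-0.009, 1.0, -0.023, -0.001]
force: [0.3, -0.3, -3.7]
finger_gap: 0.399
finger_force: 71.2
```

Call:
servo_tool --moves '[0,0,0,0,0,0,30,0,0,0,0,0,0,30]'

```text
t: 20.15
eef_pos: [461.1, -14.9, 125.6]
orientation: [-0.009, 1.0, -0.022, -0.0]
force: [0.9, -0.0, -5.6]
finger_gap: 0.408
finger_force: 71.2
```

```bash
python3 - <<'E'
from h import *
s=arm.observe();print(s)
b=read_camera("side")[:,:,::-1]
cv2.imwrite("pics/c7.png",cv2.resize(b[100:340,200:440],None,fx=2.4,fy=2.4,interpolation=cv2.INTER_CUBIC))
E
```

```text
{'t': 20.15, 'joint_positions': array([-0.04397534,  0.26344987, -0.30889731,  0.99965316,  0.01883725,
        3.14063241]), 'qd': array([ 7.58334421e-03, -2.21351330e-03,  2.85119903e-03, -5.70942899e-04,
        2.11592544e-05,  3.95872254e-04]), 'joint_torque': array([-1.55785116e-01, -3.70510840e+01,  2.34207916e+01,  2.17741396e-02,
        7.79905426e-02,  5.26969816e-04]), 'eef_pos': array([461.14270163, -14.92226648, 125.57085445]), 'orientation': array([-9.42963109e-03,  9.99724074e-01, -2.15106002e-02, -3.90234196e-04]), 'force': array([ 0.94732401, -0.04306178, -5.62540795]), 'torque': array([-2.29418353e-02,  1.95052534e-02, -1.82385970e-05]), 'finger_force': 71.23626910324674, 'finger_gap': 0.4083832474817057}
```

View pics/c7.png

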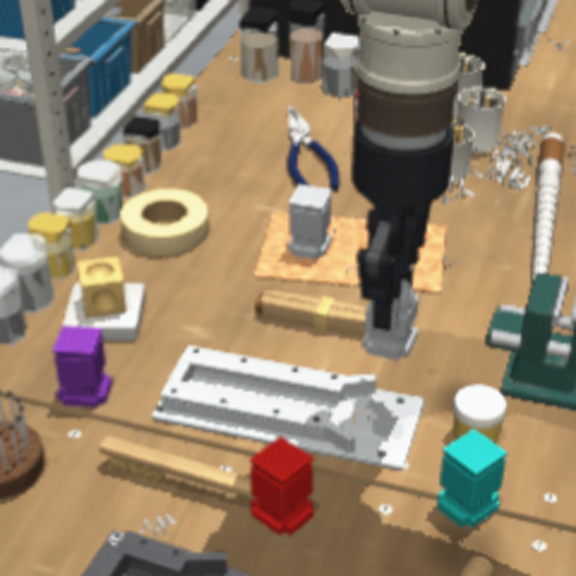

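q6 is at its 3.14 limit, so I'm turning the wrist by about half a turn the other way. The stake fits the slot either way round.

Call:
servo_tool --moves '[0,0,0,0,0,-10,30,0,0,0,0,0,-20,30,0,0,0,0,0,-30,30,0,0,0,0,0,-40,30,0,0,0,0,0,-50,30]'

```text
t: 20.82
eef_pos: [461.4, -14.6, 126.0]
orientation: [-0.008, 0.914, 0.406, 0.004]
force: [0.1, 0.7, -4.1]
finger_gap: 0.404
finger_force: 71.2
```

Call:
servo_tool --moves '[0,0,0,0,0,-10,30,0,0,0,0,0,-20,30,0,0,0,0,0,-30,30,0,0,0,0,0,-40,30,0,0,0,0,0,-40,30]'

```text
t: 21.45
eef_pos: [461.4, -14.6, 126.0]
orientation: [-0.007, 0.723, 0.691, 0.007]
force: [0.5, 0.1, -5.0]
finger_gap: 0.399
finger_force: 71.3
```

```bash
python3 - <<'E'
from h import *
from scipy.spatial.transform import Rotation as R
s=arm.observe();q=s["orientation"];M=R.from_quat(np.r_[q[1:],q[0]]).as_matrix();print(s["eef_pos"],s["joint_positions"][[0,5]],M,np.degrees(np.arctan2(M[1,0],M[0,0])))
E
```

```text
[461.44167983 -14.64569058 125.99117102] [-0.04327924  1.57184235] [[ 4.43079291e-02  9.99017767e-01  5.55643988e-04]
 [ 9.98842442e-01 -4.43105638e-02  1.87176289e-02]
 [ 1.87238647e-02 -2.74338576e-04 -9.99824655e-01]] 87.4600657219843
```

Call:
servo_tool --moves '[0,0,0,-0.05,-1.07,0,30,0,0,0,-0.05,-1.07,0,30]'

```text
t: 21.7
eef_pos: [461.4, -14.6, 126.0]
orientation: [0.0, 0.722, 0.692, 0.0]
force: [0.7, 0.1, -4.3]
finger_gap: 0.407
finger_force: 71.3
```

Call:
servo_tool --moves '[0,0,0,0,0,-10,30,0,0,0,0,0,-20,30,0,0,0,0,0,-30,30,0,0,0,0,0,-40,30,0,0,0,0,0,-50,30]'

```text
t: 22.32
eef_pos: [461.4, -14.8, 126.0]
orientation: [0.0, 0.36, 0.933, 0.0]
force: [-0.4, 0.6, -3.6]
finger_gap: 0.401
finger_force: 71.3
```

Call:
servo_tool --moves '[0,0,0,0,0,-10,30,0,0,0,0,0,-20,30,0,0,0,0,0,-30,30,0,0,0,0,0,-38.3,30,0,0,0,0,0,-38.3,30]'

```text
t: 22.95
eef_pos: [461.4, -14.9, 126.0]
orientation: [0.0, 0.037, 0.999, -0.0]
force: [0.4, -0.5, -5.1]
finger_gap: 0.408
finger_force: 71.3
```

```bash
cat >> h.py <<'E'
from scipy.spatial.transform import Rotation as R
def st():
    s=arm.observe();q=s["orientation"];M=R.from_quat(np.r_[q[1:],q[0]]).as_matrix();print(s["eef_pos"].round(1),s["joint_positions"].round(3),M[:,2].round(4),np.degrees(np.arctan2(M[1,0],M[0,0])).round(2),s["force"].round(1))
E
python3 -c "from h import *;st()"
```

```text
[461.4 -14.9 126. ] [-0.032  0.262 -0.309  0.999 -0.     0.043] [ 6.e-04 -0.e+00 -1.e+00] 175.71 [ 0.4 -0.5 -5.1]
```

Call:
servo_tool --moves '[-4,30,0,0,0,0,30,-11,87,0,0,0,0,30,-18,144,0,0,0,0,30,-25,201,0,0,0,0,30,-32,255,0,0,0,0,30]'

```text
t: 23.58
eef_pos: [512.0, 239.1, 126.0]
orientation: [0.0, 0.038, 0.999, -0.0]
force: [0.7, -0.1, -4.4]
finger_gap: 0.405
finger_force: 71.4
```

Call:
servo_tool --moves '[-1.5,12.2,0,0,0,0,30,-1.5,12.2,0,0,0,0,30,-1.5,12.2,20,0,0,0,30,-1.5,12.2,45,0,0,0,30,-1.5,12.2,57,0,0,0,30]'

```text
t: 24.2
eef_pos: [513.0, 246.8, 67.5]
orientation: [-0.001, 0.038, 0.999, -0.001]
force: [-0.8, 0.3, -4.8]
finger_gap: 0.402
finger_force: 71.6
```

Call:
servo_tool --moves '[0,0,0,0,0,0,30,0,0,0,0,0,0,30]'

```text
t: 24.45
eef_pos: [515.0, 248.9, 70.0]
orientation: [0.001, 0.037, 0.999, 0.0]
force: [-0.1, -0.3, -4.3]
finger_gap: 0.403
finger_force: 71.6
```

```bash
python3 - <<'E'
from h import *
st()
b=read_camera("side")[:,:,::-1];a=read_camera("top")[:,:,::-1]
c=np.hstack([cv2.resize(a[195:285,175:255],(400,450),interpolation=cv2.INTER_CUBIC),cv2.resize(b[280:400,210:330],(400,450),interpolation=cv2.INTER_CUBIC)])
cv2.imwrite("pics/c8.png",c)
E
```

```text
[515.  248.9  70. ] [ 0.45   0.515 -0.082  0.971 -0.     0.524] [ 2.1e-03  6.0e-04 -1.0e+00] 175.79 [-0.1 -0.3 -4.3]
```

View pics/c8.png

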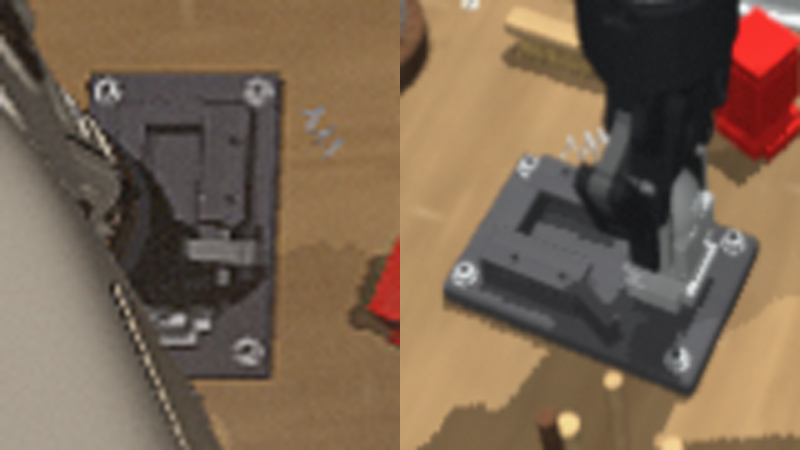

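The dome stake hangs over the apron (side crop 665,290), centred between the flared guides. I'll lower it and slide it in.

Call:
servo_tool --moves '[0,0,6,0,0,0,30,0,0,11.5,0,0,0,30,0,0,11.5,0,0,0,30,0,0,11.5,0,0,0,30]'

```text
t: 25.05
eef_pos: [514.0, 249.1, 57.3]
orientation: [0.0, 0.036, 0.999, -0.0]
force: [-0.9, -1.5, -3.2]
finger_gap: 0.401
finger_force: 71.8
```

Call:
servo_tool --moves '[-6,0,0,0,0,0,30,-12,0,0,0,0,0,30,-18,0,0,0,0,0,30,-24,0,0,0,0,0,30,-24,0,0,0,0,0,30]'

```text
t: 25.68
eef_pos: [538.9, 247.3, 57.5]
orientation: [0.001, 0.037, 0.999, 0.0]
force: [0.5, 0.8, -4.4]
finger_gap: 0.401
finger_force: 71.7
```

Call:
servo_tool --moves '[-6,0,0,0,0,0,30,-12,0,0,0,0,0,30,-18,0,0,0,0,0,30,-24,0,0,0,0,0,30,-24,0,0,0,0,0,30]'

```text
t: 26.3
eef_pos: [562.8, 245.6, 57.6]
orientation: [0.001, 0.037, 0.999, 0.0]
force: [-0.3, -0.3, -4.3]
finger_gap: 0.402
finger_force: 71.7
```

Call:
servo_tool --moves '[-4,0,0,0,0,0,30,-8,0,0,0,0,0,30,-11,0,0,0,0,0,30,-13,0,0,0,0,0,30,-13,0,0,0,0,0,30]'

```text
t: 26.92
eef_pos: [575.2, 244.7, 57.6]
orientation: [0.0, 0.036, 0.999, 0.0]
force: [-0.0, 0.4, -4.6]
finger_gap: 0.405
finger_force: 71.7
```

Call:
servo_tool --moves '[-2,0,0,0,0,0,30,-3,0,0,0,0,0,30,-3,0,0,0,0,0,30]'

```text
t: 27.3
eef_pos: [578.2, 244.5, 57.6]
orientation: [0.0, 0.036, 0.999, 0.0]
force: [-0.5, -0.7, -4.7]
finger_gap: 0.407
finger_force: 71.7
```

Call:
servo_tool --moves '[-1,0,0,0,0,0,30,-2,0,0,0,0,0,30,-2,0,0,0,0,0,30]'

```text
t: 27.68
eef_pos: [579.0, 244.4, 57.2]
orientation: [-0.001, 0.036, 0.999, -0.0]
force: [-4.6, 0.2, -2.8]
finger_gap: 0.4
finger_force: 71.8
```

The stop is felt. I'll lower the stake onto the floor and release it.

Call:
servo_tool --moves '[0,0,0.8,0,0,0,30,0,0,1.3,0,0,0,30,0,0,1.3,0,0,0,30]'

```text
t: 28.05
eef_pos: [579.0, 244.3, 56.9]
orientation: [-0.001, 0.036, 0.999, -0.0]
force: [-6.1, 0.1, 1.8]
finger_gap: 0.404
finger_force: 72.5
```

Call:
servo_tool --moves '[0,0,0,0,0,0,60,0,0,0,0,0,0,100,0,0,0,0,0,0,100,0,0,0,0,0,0,100,0,0,-15,0,0,0,100]'

```text
t: 28.68
eef_pos: [579.1, 243.9, 70.4]
orientation: [-0.001, 0.036, 0.999, -0.001]
force: [0.2, 0.2, 0.4]
finger_gap: 0.999
finger_force: 0.0
```

Call:
servo_tool --moves '[0,0,-30,0,0,0,100,0,0,-57,0,0,0,100,0,0,-57,0,0,0,100,0,0,-57,0,0,0,100]'

```text
t: 29.18
eef_pos: [579.9, 244.3, 128.3]
orientation: [0.0, 0.036, 0.999, -0.0]
force: [-0.0, -0.1, -0.5]
finger_gap: 1.003
finger_force: 0.0
```

```bash
python3 - <<'E'
from h import *
st()
b=read_camera("side")[:,:,::-1]
cv2.imwrite("pics/c9.png",cv2.resize(b[250:400,200:350],None,fx=3,fy=3,interpolation=cv2.INTER_CUBIC))
E
```

```text
[579.9 244.3 128.3] [ 0.399  0.566  0.172  1.177 -0.     0.471] [ 6.e-04 -0.e+00 -1.e+00] 175.84 [-0.  -0.1 -0.5]
```

View pics/c9.png

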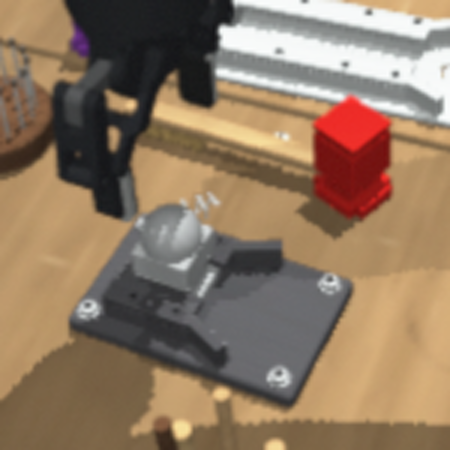

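The dome sits home against the stop (crop 172,245), upright. Next I'll fetch the grooved stake, keeping the flipped wrist.

Call:
servo_tool --moves '[2,-35,0,0,0,-1.5,100,5,-88,0,0,0,-3,100,8,-142,0,0,0,-4.5,100,11,-196,0,0,0,-6.13,100,14.2,-250.5,0,0,0,-6.13,100]'

```text
t: 29.85
eef_pos: [546.4, -6.0, 127.0]
orientation: [-0.001, -0.017, 1.0, -0.0]
force: [-0.2, -0.5, 0.5]
finger_gap: 1.004
finger_force: 0.0
```

Call:
servo_tool --moves '[9,-54,0,0,0,0,100,18,-108,0,0,0,0,100,27,-162,0,0,0,0,100,35,-212,0,0,0,0,100,41,-247.4,0,0,0,0,100]'

```text
t: 30.48
eef_pos: [513.9, -255.0, 126.9]
orientation: [-0.001, -0.016, 1.0, 0.0]
force: [0.6, 0.4, -0.5]
finger_gap: 0.998
finger_force: 0.0
```

Call:
servo_tool --moves '[0,0,0,0,0,0,100,0,0,0,0,0,0,100,0,0,0,0,0,0,100]'

```text
t: 30.85
eef_pos: [515.2, -251.8, 127.8]
orientation: [-0.0, -0.018, 1.0, 0.0]
force: [-0.2, -0.3, 1.5]
finger_gap: 0.998
finger_force: 0.0
```

```bash
python3 -c "from h import *;st()"
```

```text
[ 515.2 -251.8  127.8] [-0.455  0.463 -0.002  1.107  0.    -0.491] [-4.e-04  7.e-04 -1.e+00] -177.93 [-0.2 -0.3  1.5]
```

Call:
servo_tool --moves '[0,-1.2,30,0,0,0,100,0,-1.2,60,0,0,0,100,0,-1.2,76,0,0,0,100,0,-1.2,81,0,0,0,100,0,-1.2,81,0,0,0,100]'

```text
t: 31.48
eef_pos: [515.8, -254.2, 47.6]
orientation: [0.001, -0.017, 1.0, -0.0]
force: [-0.1, 0.8, -0.7]
finger_gap: 1.001
finger_force: 0.0
```

Call:
servo_tool --moves '[0,0,0,0,0,0,100,0,0,0,0,0,0,30,0,0,0,0,0,0,30,0,0,0,0,0,0,30,0,0,0,0,0,0,30]'

```text
t: 32.1
eef_pos: [515.7, -254.5, 47.7]
orientation: [0.001, -0.017, 1.0, -0.0]
force: [0.2, -0.0, 4.0]
finger_gap: 0.414
finger_force: 70.7
```

Call:
servo_tool --moves '[0,0,0,0,0,0,30,0,0,-8,0,0,0,30,0,0,-40,0,0,0,30,0,0,-79,0,0,0,30,0,0,-79,0,0,0,30]'

```text
t: 32.72
eef_pos: [517.3, -255.4, 129.3]
orientation: [0.003, -0.017, 1.0, -0.002]
force: [1.1, -0.2, -3.8]
finger_gap: 0.41
finger_force: 70.6
```

```bash
python3 -c "from h import *;st()"
```

```text
[ 517.3 -255.4  129.3] [-0.459  0.462  0.002  1.103  0.    -0.493] [ 0.0063 -0.003  -1.    ] -178.03 [ 1.1 -0.2 -3.8]
```

Call:
servo_tool --moves '[5,30,0,0,0,0,30,13,85,0,0,0,0,30,22,140,0,0,0,0,30,31,197,0,0,0,0,30,39,250,0,0,0,0,30]'

```text
t: 33.35
eef_pos: [465.6, -4.1, 124.5]
orientation: [-0.001, -0.017, 1.0, 0.0]
force: [0.5, 1.0, -3.1]
finger_gap: 0.413
finger_force: 70.8
```

Call:
servo_tool --moves '[2,13.8,0,0,0,0,30,2,13.8,0,0,0,0,30,2,13.8,25,0,0,0,30,2,13.8,50,0,0,0,30,2,13.8,65,0,0,0,30]'

```text
t: 33.98
eef_pos: [464.7, 6.0, 59.5]
orientation: [-0.001, -0.016, 1.0, -0.0]
force: [0.5, 0.8, -2.7]
finger_gap: 0.412
finger_force: 71.3
```

Call:
servo_tool --moves '[0,0,0,0,0,0,30,0,0,0,0,0,0,30,0,0,0,0,0,0,30]'

```text
t: 34.35
eef_pos: [466.2, 7.5, 62.0]
orientation: [0.001, -0.017, 1.0, -0.0]
force: [0.2, 0.4, -3.3]
finger_gap: 0.41
finger_force: 71.2
```

```bash
python3 -c "from h import *;st()"
```

```text
[466.2   7.5  62. ] [ 0.016  0.35  -0.383  0.835 -0.    -0.018] [ 2.4e-03 -1.0e-04 -1.0e+00] -178.07 [ 0.2  0.4 -3.3]
```

Call:
servo_tool --moves '[0,0.8,6,0,0,0,30,0,0.8,10.5,0,0,0,30,0,0.8,10.5,0,0,0,30,0,0.8,10.5,0,0,0,30]'

```text
t: 34.85
eef_pos: [465.4, 8.8, 50.7]
orientation: [0.0, -0.017, 1.0, 0.0]
force: [1.5, 0.6, -2.7]
finger_gap: 0.409
finger_force: 71.5
```

Call:
servo_tool --moves '[-6,0,0,0,0,0,30,-12,0,0,0,0,0,30,-18,0,0,0,0,0,30,-24,0,0,0,0,0,30,-30,0,0,0,0,0,30]'

```text
t: 35.48
eef_pos: [495.7, 9.7, 50.7]
orientation: [0.0, -0.017, 1.0, -0.0]
force: [-0.9, 0.1, -0.8]
finger_gap: 0.41
finger_force: 71.6
```

Call:
servo_tool --moves '[-8,0,-0.5,0,0,0,30,-16,0,-0.5,0,0,0,30,-24,0,-0.5,0,0,0,30,-32,0,-0.5,0,0,0,30,-40,0,-0.5,0,0,0,30]'

```text
t: 36.1
eef_pos: [535.7, 11.1, 51.1]
orientation: [0.0, -0.017, 1.0, -0.0]
force: [0.2, -0.4, -3.1]
finger_gap: 0.412
finger_force: 71.5
```

Call:
servo_tool --moves '[-10,0,0,0,0,0,30,-20,0,0,0,0,0,30,-30,0,0,0,0,0,30,-34.7,0,0,0,0,0,30,-34.7,0,0,0,0,0,30]'

```text
t: 36.72
eef_pos: [570.1, 12.3, 51.2]
orientation: [0.0, -0.017, 1.0, -0.0]
force: [-0.6, -0.0, -3.7]
finger_gap: 0.415
finger_force: 71.5
```

Call:
servo_tool --moves '[0,0,0,0,0,0,30,0,0,0.8,0,0,0,30,0,0,0.8,0,0,0,30]'

```text
t: 37.1
eef_pos: [569.8, 12.3, 50.8]
orientation: [0.0, -0.017, 1.0, -0.0]
force: [-0.4, 0.1, -1.2]
finger_gap: 0.412
finger_force: 71.6
```

Call:
servo_tool --moves '[0,0,0.4,0,0,0,60,0,0,0.4,0,0,0,100,0,0,0.4,0,0,0,100,0,0,0.4,0,0,0,100,0,0,-15,0,0,0,100]'

```text
t: 37.72
eef_pos: [568.7, 12.3, 64.8]
orientation: [-0.001, -0.017, 1.0, -0.0]
force: [-0.1, -0.1, -0.5]
finger_gap: 1.003
finger_force: 0.0
```

Call:
servo_tool --moves '[0,0,-30,0,0,0,100,0,0,-62,0,0,0,100,0,0,-65,0,0,0,100]'

```text
t: 38.1
eef_pos: [572.2, 12.4, 134.4]
orientation: [0.004, -0.017, 1.0, 0.0]
force: [0.2, -0.4, 0.1]
finger_gap: 1.002
finger_force: 0.0
```

Call:
servo_tool --moves '[-3,-30,0,0,0,0,100,-8,-85,0,0,0,0,100,-14,-140,0,0,0,0,100,-20,-195,0,0,0,0,100,-24.9,-250.9,0,0,0,0,100]'

```text
t: 38.72
eef_pos: [603.1, -239.0, 129.9]
orientation: [-0.0, -0.017, 1.0, 0.0]
force: [1.5, 0.0, -0.5]
finger_gap: 0.997
finger_force: 0.0
```

Call:
servo_tool --moves '[0,0,0,0,0,0,100,0,0,0,0,0,0,100,0,0,0,0,0,0,100]'

```text
t: 39.1
eef_pos: [603.1, -236.1, 130.2]
orientation: [-0.0, -0.018, 1.0, 0.0]
force: [-0.2, -0.5, -0.6]
finger_gap: 0.999
finger_force: 0.0
```

```bash
python3 - <<'E'
from h import *
st()
b=read_camera("side")[:,:,::-1]
cv2.imwrite("pics/c10.png",cv2.resize(b[140:300,240:410],None,fx=3,fy=3,interpolation=cv2.INTER_CUBIC))
E
```

```text
[ 603.1 -236.1  130.2] [-0.373  0.601  0.239  1.209  0.    -0.409] [-3.e-04  6.e-04 -1.e+00] -177.93 [-0.2 -0.5 -0.6]
```

View pics/c10.png

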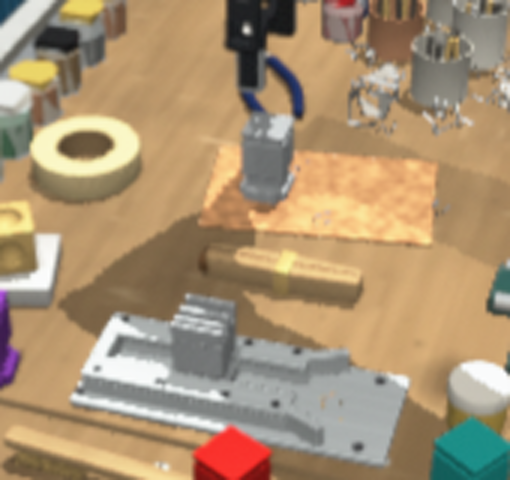

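The grooved stake is back in the middle place (crop 203,340). The flat stake waits below the gripper.

Call:
servo_tool --moves '[0,0,30,0,0,0,100,0,0,60,0,0,0,100,0,0,78,0,0,0,100,0,0,83,0,0,0,100,0,0,83,0,0,0,100]'

```text
t: 39.78
eef_pos: [603.8, -237.4, 47.9]
orientation: [0.001, -0.017, 1.0, -0.0]
force: [0.8, -0.3, 0.3]
finger_gap: 1.0
finger_force: 0.0
```

Call:
servo_tool --moves '[0,0,0,0,0,0,100,0,0,0,0,0,0,30,0,0,0,0,0,0,30,0,0,0,0,0,0,30,0,0,0,0,0,0,30]'

```text
t: 40.4
eef_pos: [603.8, -237.7, 48.0]
orientation: [0.001, -0.017, 1.0, -0.0]
force: [0.4, 0.3, 2.7]
finger_gap: 0.415
finger_force: 70.7
```

Call:
servo_tool --moves '[0,0,0,0,0,0,30,0,0,-8,0,0,0,30,0,0,-40,0,0,0,30,0,0,-79,0,0,0,30,0,0,-79,0,0,0,30]'

```text
t: 41.02
eef_pos: [605.4, -238.5, 130.0]
orientation: [0.003, -0.017, 1.0, -0.001]
force: [0.4, 0.4, -2.6]
finger_gap: 0.409
finger_force: 70.5
```

Call:
servo_tool --moves '[16,30,0,0,0,0,30,44,85,0,0,0,0,30,72,140,0,0,0,0,30,101,195,0,0,0,0,30,126,244,0,0,0,0,30]'

```text
t: 41.65
eef_pos: [466.1, 3.6, 124.6]
orientation: [-0.002, -0.017, 1.0, 0.0]
force: [0.5, 1.3, -2.1]
finger_gap: 0.417
finger_force: 70.8
```

Call:
servo_tool --moves '[3.5,6.8,0,0,0,0,30,3.5,6.8,0,0,0,0,30,3.5,6.8,25,0,0,0,30,3.5,6.8,50,0,0,0,30,3.5,6.8,65,0,0,0,30]'

```text
t: 42.28
eef_pos: [465.4, 7.0, 59.7]
orientation: [-0.001, -0.016, 1.0, -0.0]
force: [0.4, 0.2, -3.6]
finger_gap: 0.412
finger_force: 71.1
```

Call:
servo_tool --moves '[0,0,0,0,0,0,30,0,0,0,0,0,0,30,0,0,0,0,0,0,30]'

```text
t: 42.65
eef_pos: [466.3, 8.2, 62.1]
orientation: [0.001, -0.017, 1.0, -0.0]
force: [-0.2, -0.2, -4.0]
finger_gap: 0.413
finger_force: 71.1
```

```bash
python3 -c "from h import *;st()"
```

```text
[466.3   8.2  62.1] [ 0.018  0.35  -0.383  0.836 -0.    -0.016] [ 2.4e-03 -1.0e-04 -1.0e+00] -178.07 [-0.2 -0.2 -4. ]
```

Call:
servo_tool --moves '[0,0.2,6,0,0,0,30,0,0.2,10,0,0,0,30,0,0.2,10,0,0,0,30,0,0.2,10,0,0,0,30]'

```text
t: 43.15
eef_pos: [465.2, 8.9, 51.3]
orientation: [0.0, -0.017, 1.0, -0.0]
force: [-0.1, 0.3, -2.7]
finger_gap: 0.413
finger_force: 71.0
```

Call:
servo_tool --moves '[-6,0,0,0,0,0,30,-12,0,0,0,0,0,30,-18,0,0,0,0,0,30,-24,0,0,0,0,0,30,-30,0,0,0,0,0,30]'

```text
t: 43.78
eef_pos: [495.8, 9.8, 51.4]
orientation: [0.0, -0.017, 1.0, -0.0]
force: [-0.9, -1.1, -2.4]
finger_gap: 0.416
finger_force: 71.0
```

Call:
servo_tool --moves '[-7,0,0,0,0,0,30,-14,0,0,0,0,0,30,-21,0,0,0,0,0,30,-26.5,0,0,0,0,0,30,-26.5,0,0,0,0,0,30]'

```text
t: 44.4
eef_pos: [522.4, 10.8, 51.5]
orientation: [0.001, -0.017, 1.0, -0.0]
force: [0.6, -0.3, -3.8]
finger_gap: 0.412
finger_force: 71.0
```

Now I'll lower it, release, rise and retreat so both cameras can see.

Call:
servo_tool --moves '[0,0,0.8,0,0,0,30,0,0,1.3,0,0,0,30,0,0,1.3,0,0,0,30]'

```text
t: 44.78
eef_pos: [521.8, 10.7, 51.0]
orientation: [0.001, -0.017, 1.0, -0.0]
force: [-2.1, -0.3, 5.7]
finger_gap: 0.413
finger_force: 72.0
```

Call:
servo_tool --moves '[0,0,0,0,0,0,60,0,0,0,0,0,0,100,0,0,0,0,0,0,100,0,0,0,0,0,0,100,0,0,-15,0,0,0,100]'

```text
t: 45.4
eef_pos: [520.6, 10.7, 64.5]
orientation: [-0.001, -0.017, 1.0, -0.0]
force: [-0.4, -0.6, -0.1]
finger_gap: 1.0
finger_force: 0.0
```

Call:
servo_tool --moves '[0,0,-30,0,0,0,100,0,0,-85,0,0,0,100,0,0,-120,0,0,0,100,0,0,-120,0,0,0,100]'

```text
t: 45.9
eef_pos: [524.3, 10.8, 189.8]
orientation: [0.005, -0.017, 1.0, 0.0]
force: [-0.3, 0.4, -0.1]
finger_gap: 1.004
finger_force: 0.0
```

Call:
servo_tool --moves '[0,-50,0,0,0,0,100,0,-105,0,0,0,0,100,0,-160,0,0,0,0,100,0,-215,0,0,0,0,100,0,-260,0,0,0,0,100]'

```text
t: 46.52
eef_pos: [529.9, -251.0, 184.5]
orientation: [-0.0, -0.017, 1.0, 0.0]
force: [0.5, 0.4, 0.6]
finger_gap: 0.999
finger_force: 0.0
```

Call:
servo_tool --moves '[0,0,0,0,0,0,100,0,0,0,0,0,0,100,0,0,0,0,0,0,100]'

```text
t: 46.9
eef_pos: [530.5, -247.7, 184.9]
orientation: [-0.0, -0.018, 1.0, 0.0]
force: [-0.4, 1.0, -0.5]
finger_gap: 1.005
finger_force: 0.0
```

```bash
python3 - <<'E'
from h import *
st()
a=read_camera("top")[:,:,::-1];b=read_camera("side")[:,:,::-1]
cv2.imwrite("pics/top9.png",a)
c=np.hstack([cv2.resize(a[170:300,180:350],(680,520),interpolation=cv2.INTER_CUBIC)]); cv2.imwrite("pics/c11.png",c)
cv2.imwrite("pics/c12.png",cv2.resize(b[220:390,210:390],None,fx=3,fy=3,interpolation=cv2.INTER_CUBIC))
E
```

```text
[ 530.5 -247.7  184.9] [-0.437  0.443  0.124  1.252  0.    -0.473] [-2.e-04  6.e-04 -1.e+00] -177.93 [-0.4  1.  -0.5]
```

View pics/c11.png

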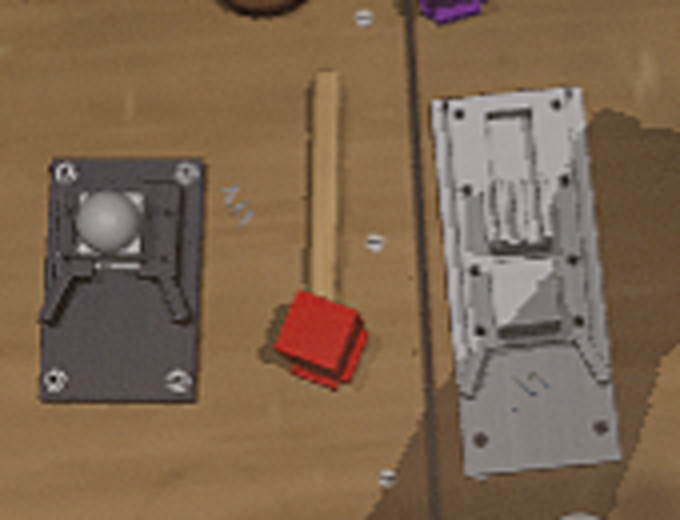

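View pics/c12.png

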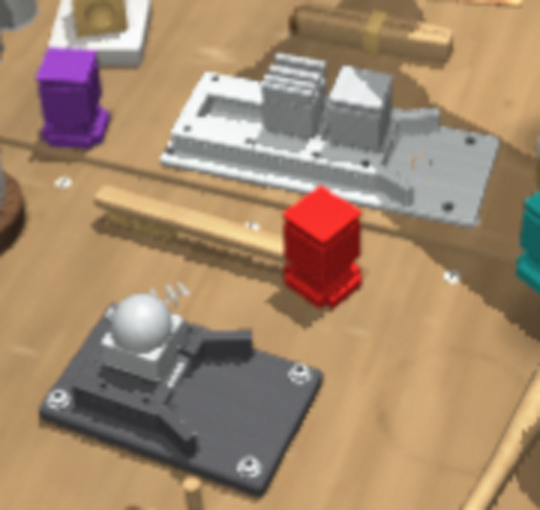

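The top crop shows the dome home in the holder (108,220), the grooved stake in the middle place (518,215) and the flat stake in front (517,295). The rear place is free, and in these crops the brush and clamp are where they were. I'll hand the job in.

```bash
python3 -c "
from rig import arm
print(arm.finish_job())"
```

```text
the job is handed in; nothing more can be done
None
```

I handed the job in at about 47 s: the final pictures show the dome stake home against the holder's stop, the grooved and flat stakes back in the middle and front places, and the rear place free; no verdict came back.

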